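# Roll the drill core into the V-rest

## Robot

A 6-joint arm with a two-finger parallel gripper is mounted at the origin on the work surface. World frame = base frame: x ahead of the robot, y to its left, z up, the work surface at z = 0. Lengths are in mm, angles in rad, forces in N, time in s.
With the tool pointing down it reaches from about 350 to 925 mm from the base axis. Payload 6.4 kg.
Tool frame: the origin (TCP) lies midway between the tips of the shut fingers; the grasp point (between the pads) lies bot.hold_point_z behind it (bot.hold_point_z is the distance from the TCP to the grasp point, in mm); z points along the fingers, y is the direction in which the jaws open and shut (so a half turn about z gives the same grasp; the last joint's range is limited). The gripper opens to 85 mm and grips with 20 to 120 N. Pads are 22 mm wide; open, the fingers measure 114 mm over their backs; the gripper's body (76 mm by 85 mm) begins 54 mm behind the grasp point. The pads swing forward as they close: fully open they stand 13 mm farther back than shut.
Start: joints at [-1.369, 0.245, 1.558, -0, 1.339, -0.174], TCP at [238.566, -604.649, 231.29] pointing down, gripper open.
Joint ranges: [-3.13, 3.13], [-1.02, 2.26], [0.13, 2.54], [-0.95, 4.09], [0.21, 2.88], [-2.74, 2.74]. Speed limits (rad/s): [2.57, 2.57, 3.14, 3.14, 3.14, 3.14].

## Interface

Orientations are given as a unit quaternion [x, y, z, w].
In Python, from workcell import bot, eyes, models gives the robot as it stands.
- The arm moves only by the tool arm_command, never from a script. Its arguments are lists of equal length, an entry for each row: "offset": the shift along the tool's x, y, z each as a share of 0.08 m, from -1 to 1, a list of three; "turn": the turn, a rotation vector about the tool's x, y, z each as a share of pi/2 rad, from -1 to 1, a list of three. A call has 1 to 12 rows; each row is the pose to reach, as a shift and turn from the pose commanded when the call began, along the tool's axes at that moment; what a row does not reach only later rows make up. A row lasts 1/10 s, in which the tool goes at most 50 mm and 8.59 degrees, less where a joint would pass 70% of its speed; a pose out of reach is approached as far as the arm can. A call with a number of a shift or a turn outside -1 to 1 is refused whole. A call with a gripper value outside its range is refused whole. "gripper" is the closure, from 0 (fully open) to 1 (shut), set as the call begins (left out, the last holds). The fingers move at their own pace and stop on an object; the grip force is fixed at half the most. Time passes only in rows, so rows that repeat a pose let the fingers close. It gives the time, the measured TCP pose, the force and the opening at its end, in the units of the state.
- bot.observe(): the state, without advancing time (a new reading comes with each control period).
- eyes.capture(name): name is "scene" or "top" or "wrist"; returns a dict with "image" (384x512x3 uint8, red, green, blue), "range_z" (384x512 float32, mm along the optical axis (not along the pixel's ray), 0 where there is no reading), "fovy" (degrees; the focal length in pixels is half the picture's height over the tangent of half this angle, whatever the lens; pixels are square), "cx", "cy" (the principal point, pixels), "cam_to_world" (4x4, takes a point from camera to world coordinates); the wrist camera has in their place "tool_from_camera" (4x4, takes a point from camera to tool coordinates, whose origin is the TCP and whose axes are the flange's). Camera axes: x right, y down, z forward; pixel columns grow to the right and rows downward; lengths in mm; the calibration is good to about 2 mm. A picture is of the moment at which its call begins: read the wrist's pose just before it.
- bot.job_done(): hands the job in, once; it reports no verdict.
Trained networks look in a picture, given as the dict that the camera call returned (one of the last four; its "shot" number tells which), for a name from the list of things; names that differ only in an ending like _2 or _b are one class to them, and where a whole thing is asked for, a point or a joint stands for the part that bears it (a point fixed in the world has none). Each returns a list of dicts, best first, with "conf" (0 to 1); they miss things now and then, are a little off and sometimes report something else, mostly with a low value. They report only what shows in the picture. A call takes as long as a camera call. They do not tell look-alikes from the thing itself.
- models.masks_of(picture, target): "region" (384x512 bool, what is visible of it) and "extent" ([left, top, right, bottom] in pixels, round what is visible of it).
The state is a dict: "clock": time; "joint_positions": joint angles; "qvel": joint speeds; "tau": joint torques, N m; "ee_pos": TCP position; "tcp_rot": TCP orientation; "force": force on the tool from outside, world axes, zero at the start; "wrist_torque": the same for the moment, N m; "finger_gap": finger opening in mm.
Only numpy, scipy, OpenCV 4.12 (cv2) and the standard library are available. Lean on these libraries where they do the work, as an engineer would, in place of code of your own. Each camera call takes 0.05 s, during which the arm holds its last target. There are 200 camera calls.

## Task

Roll the long stone drill core along the bench by its side, gently, up the low ramp of the wooden rest and over its lip, so that it settles in the V-groove, lying along it with neither end sticking out of the rest. Only push it with the fingers: it must roll, and never be picked up or carried. Leave the jar, the vial and the short standing core stub where they are.

Things in the scene. Friction and masses are not known exactly. Their poses are not given: they have to be found in the camera images.
- core_center (a point): Drill core: grey stone cylinder, 50 mm diameter, 110 mm long, about 0.56 kg, lying loose on the bench, free to roll. The point is its centre; x is its long axis, y and z turn as it rolls. It starts 160 to 230 mm before the groove, within 12 mm of the rest's middle line and 0.12 rad of parallel to the groove. Smooth stone: pushed slowly from behind it rolls ahead of the fingers.
- rest: Wooden rest fixed to the bench, 170 mm long along its y axis (the groove's direction), no end walls, groove lined with dark blue felt. Origin on the bench, under the middle of the groove; z up; x is the direction in which to roll the core: ramp from x = -79 to -17 mm, V-groove bottom at x = 0, far side rising at 30 degrees to x = 52 mm, 34 mm high, wood ends at x = 70 mm.
- rest_lip (a point): Middle of the lip between ramp and groove, 14 mm above the bench, 17 mm before the groove's bottom line; axes as the rest's. The ramp rises from the bench to here over 62 mm. Once the core's centre is past the lip it falls into the groove by itself.
- rest_groove (a point): Middle of the bottom line of the V-groove, 4 mm above the bench; both sides slope at 30 degrees; axes as the rest's. The settled core has its centre 29 mm above this point (33 mm above the bench).
- jar: Bystander: glass specimen jar with a white lid, 60 mm diameter, 75 mm high, standing loose near the rest; origin at the centre of its underside.
- stub: Bystander: short stub of stone core standing on end, 50 mm diameter, 45 mm high, loose, near the rest; origin at the centre of its underside.
- vial: Bystander: small amber vial with a black cap, 28 mm diameter, 55 mm high, standing loose near the rest; origin at the centre of its underside.
There are look-alikes about, which are no part of the job. Leave any pink or purple look-alike of the part that bears core_center alone.

How it is judged (in metres and radians):
On the way, in this order (a step that is already met when the one before it is completed fails the run):
1. the core has rolled (turned over by a good part of a quarter turn or more) on the bench, short of the ramp (angle between core_center's own z axis and vertical above 1.2 rad and height (world z) of core_center below 0.03 m and x of core_center in the frame of rest below -0.083 m), for 0.05 s.
2. the core goes up the ramp, resting on the wood (x of core_center in the frame of rest between -0.075 and -0.015 m and contact force between core and rest above 0.5 N and height (world z) of core_center below 0.046 m), for 0.05 s.
At the end, for the whole second after the job is handed in: The core is at rest in the V-groove: centre within 5 mm of the groove line, 29 to 37 mm above the bench, axis within 0.06 rad of the groove, centre within 31 mm of the middle of the rest (ends not sticking out); jar, stub and vial upright, within 15 mm of where they stood (x of core_center in the frame of rest between -0.005 and 0.005 m and y of core_center in the frame of rest between -0.031 and 0.031 m and z of core_center in the frame of rest between 0.029 and 0.037 m and angle between the x axis of core_center and the y axis of rest, either way round below 0.06 rad and linear speed of core below 0.02 m/s and angular speed of core below 0.5 rad/s and distance of each of jar, stub, vial from where it was at the start of the episode below 0.015 m and angle between each of jar, stub, vial's own z axis and vertical below 0.2 rad); the robot touches nothing.
It fails at once if the core is lifted off the bench in front of the rest (x of core_center in the frame of rest below -0.09 m and height (world z) of core_center above 0.033 m).
It fails at once if the core is lifted over the rest (centre more than 52 mm above the bench) (height (world z) of core_center above 0.052 m).
It fails at once if the core is tipped up on end (angle between core_center's own x axis and vertical below 1.2 rad or angle between core_center's own x axis and vertical above 1.94 rad).
It fails at once if the core is flung (faster than 0.6 m/s) (linear speed of core above 0.6 m/s).
It fails at once if the jar, the stub or the vial is moved more than 15 mm (distance of any of jar, stub, vial from where it was at the start of the episode above 0.015 m).
It also fails if it takes over 43 s, if anything falls off the work surface, if the arm or the gripper's body presses on something with over 40 N, if the wrist force passes 120 N, or if a joint passes its speed limit or range.

## Working session

There is one attempt and no reset: what is moved stays moved. The work goes in short steps, Python scripts to look and compute and a tool call to move; the robot and the scene stay as the last step left them, time stands still between calls to the robot, and variables do not carry over. Pictures are saved under pics/ and viewed, about 8 in all and at most 12, crops included, and the job is handed in when it is done.

Besides the shell and the picture viewer there is one more tool, called after "Emit:" as name(argument=value, ...) on one line, values as JSON. arm_command: Moves the arm, as the interface text tells. Shift numbers are shares of 0.08 m and turn numbers shares of pi/2 rad, none past 1 either way. Its arguments: {"type":"object","properties":{"offset":{"type":"array","items":{"type":"array","items":{"type":"number","minimum":-1,"maximum":1}}},"turn":{"type":"array","items":{"type":"array","items":{"type":"number","minimum":-1,"maximum":1}}},"gripper":{"type":"number"}},"required":["offset","turn"]}

```bash
mkdir -p pics; cat > h.py <<'E'
import numpy as np, cv2
from workcell import bot, eyes, models
from scipy.spatial.transform import Rotation as R
def pts(p):
    z=p["range_z"]; f=192/np.tan(np.radians(p["fovy"])/2)
    v,u=np.mgrid[:384,:512]
    c=np.stack([(u-p["cx"])/f*z,(v-p["cy"])/f*z,z,np.ones_like(z)],-1)
    return (c@np.array(p["cam_to_world"]).T)[...,:3]
def save(p,n,crop=None,s=1):
    im=p["image"][...,::-1]
    if crop: l,t,r,b=crop; im=im[t:b,l:r]
    cv2.imwrite("pics/"+n,cv2.resize(im,None,fx=s,fy=s,interpolation=cv2.INTER_CUBIC))
E
python3 - <<'E'
from h import *
o=bot.observe(); print(o["clock"],o["ee_pos"],o["tcp_rot"],o["force"],bot.hold_point_z)
a=eyes.capture("top"); b=eyes.capture("scene")
cv2.imwrite("pics/a.png",np.vstack([a["image"],b["image"]])[...,::-1])
cv2.imwrite("pics/a.png",cv2.resize(np.hstack([a["image"],b["image"]])[...,::-1],(800,300)))
save(a,"top.png",None,1.5)
for nm,p in (("top",a),("scene",b)):
  W=pts(p)
  for t in ("core_center","rest","jar","stub","vial"):
    for d in models.masks_of(p,t):
      m=d["region"]&(p["range_z"]>0); q=W[m]
      if len(q): print(nm,t,round(d["conf"],2),d["extent"],np.median(q,0).round(),np.percentile(q,[2,98],axis=0).round().tolist(),p["image"][m].mean(0).round())
E
```

```text
0.0 [ 238.45209642 -604.08949481  230.18292428] [ 9.82401971e-01  1.86776477e-01  6.47758053e-06 -9.56992240e-04] [-0.13623648 -0.15234294 -0.53968026] 18.700000000000003
top core_center 0.93 [350.0, 192.1, 405.0, 222.5] [ 501. -308.   45.] [[474.0, -363.0, 21.0], [530.0, -257.0, 51.0]] [57. 23. 70.]
top core_center 0.73 [286.8, 176.7, 317.4, 229.1] [ 509. -138.   45.] [[457.0, -168.0, 22.0], [563.0, -113.0, 51.0]] [68. 63. 57.]
top core_center 0.64 [277.4, 248.0, 319.0, 300.9] [ 345. -128.   45.] [[296.0, -168.0, 28.0], [396.0, -89.0, 51.0]] [108.  58.  69.]
top rest 0.63 [169.7, 136.7, 250.8, 223.2] [562.  74.  10.] [[479.0, -4.0, -1.0], [650.0, 149.0, 32.0]] [75. 68. 59.]
top jar 0.73 [235.3, 110.2, 264.4, 139.7] [677. -14.  72.] [[659.0, -40.0, 8.0], [712.0, 11.0, 76.0]] [95. 95. 94.]
top stub 0.63 [199.4, 237.7, 221.2, 258.8] [403.  68.  44.] [[381.0, 45.0, -1.0], [425.0, 93.0, 47.0]] [92. 85. 77.]
scene core_center 0.93 [135.3, 145.0, 191.5, 179.7] [ 364. -134.   40.] [[300.0, -174.0, 2.0], [404.0, -88.0, 51.0]] [116.  71.  82.]
scene core_center 0.65 [64.5, 213.9, 132.5, 265.7] [ 518. -317.   42.] [[488.0, -368.0, 10.0], [537.0, -260.0, 51.0]] [81. 56. 96.]
scene core_center 0.56 [173.0, 180.7, 210.4, 234.9] [ 535. -149.   44.] [[461.0, -173.0, 4.0], [569.0, -118.0, 51.0]] [83. 79. 75.]
scene rest 0.6 [250.8, 153.3, 348.7, 231.8] [571.  74.  12.] [[480.0, -7.0, 1.0], [662.0, 138.0, 34.0]] [96. 88. 81.]
scene jar 0.66 [279.4, 210.6, 313.4, 265.4] [705. -26.  53.] [[632.0, -46.0, 3.0], [720.0, 17.0, 77.0]] [107. 106. 103.]
scene stub 0.68 [243.9, 134.3, 267.6, 161.5] [417.  62.  38.] [[385.0, 44.0, 4.0], [428.0, 87.0, 47.0]] [82. 78. 74.]
scene vial 0.83 [347.1, 145.8, 361.0, 171.1] [562. 218.  31.] [[550.0, 210.0, 6.0], [569.0, 231.0, 56.0]] [68. 54. 46.]
```

View pics/top.png

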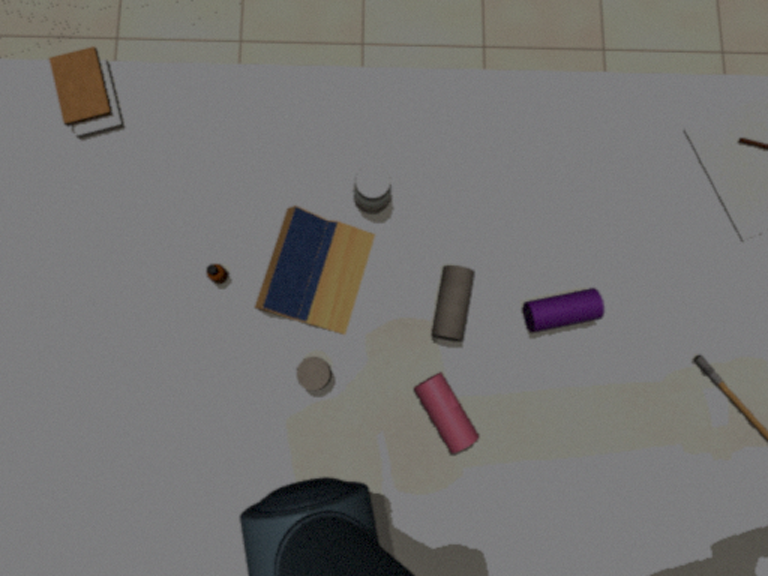

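View pics/a.png

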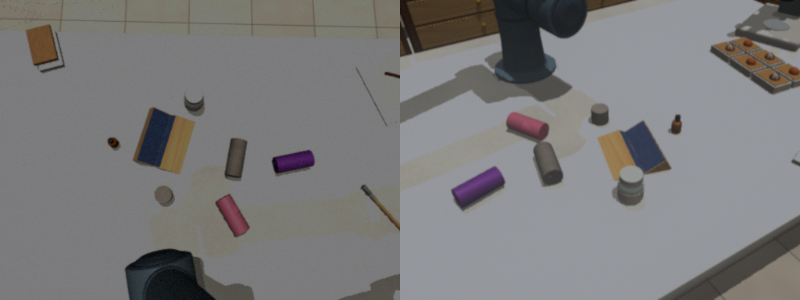

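Candidates for the core in the top picture (512-wide pixels) are the grey cylinder at (302,202), the pink one at (298,275) and the purple one at (376,207). I choose the grey one. The stub at (210,248) is a bystander. Next I fit the rest and core precisely and check the choice in a crop.

```bash
cat > fit.py <<'E'
from h import *
from scipy.optimize import differential_evolution, minimize
def prof(x): return np.interp(x,[-79.1,-79,-17,0,52,70,70.1],[0,0,14,4,34,34,0])
def fitrest(Q):
    def cost(p):
        c,s=np.cos(p[2]),np.sin(p[2]); d=Q[:,:2]-p[:2]
        x=d[:,0]*c+d[:,1]*s; y=-d[:,0]*s+d[:,1]*c
        return np.minimum(np.abs(np.where(np.abs(y)<85,prof(x),0)-Q[:,2]+p[3]),8).mean()
    r=differential_evolution(cost,[(530,600),(40,110),(1.0,2.1),(-3,3)],seed=1,maxiter=150,popsize=12)
    return r.x,r.fun
def fitcore(Q,p0):
    def cost(p):  # cylinder r=25 lying at z=25+dz
        d=Q[:,:2]-p[:2]; x=d[:,0]*np.cos(p[2])+d[:,1]*np.sin(p[2])
        return np.minimum(np.abs(np.hypot(x,Q[:,2]-25-p[3])-25),5).mean()
    r=minimize(cost,[*p0,0],method="Nelder-Mead",options=dict(xatol=.01,fatol=1e-4,maxiter=3000)); p=r.x
    a=np.array([-np.sin(p[2]),np.cos(p[2])]); t=Q[:,:2]@a; lo,hi=np.percentile(t,[1,99])
    p[:2]+=a*((lo+hi)/2-p[:2]@a); return p,r.fun,hi-lo
E
python3 - <<'E'
from fit import *
P=[]
a=eyes.capture("top"); b=eyes.capture("scene"); save(a,"crop.png",(150,90,420,320),2.5)
for p in (a,b):
    W=pts(p); m=(p["range_z"]>0)&(W[...,2]<60)&(W[...,2]>-10)
    Q=W[m]; near=np.hypot(Q[:,0]-562,Q[:,1]-74)<125
    Q1=Q[near]; Q1=Q1[(np.hypot(Q1[:,0]-687,Q1[:,1]+14)>45)]
    r,f=fitrest(Q1); print("rest",r.round(3),f)
    K=Q[(abs(Q[:,0]-512)<75)&(abs(Q[:,1]+143)<50)&(Q[:,2]>8)&~((Q[:,0]<435))]
    k,f,L=fitcore(K,[512,-143,r[2]]); print("core",k.round(3),f,L)
    c,s=np.cos(r[2]),np.sin(r[2]); d=k[:2]-r[:2]; print("core in rest",d[0]*c+d[1]*s,-d[0]*s+d[1]*c,k[2]-r[2])
E
```

```text
rest [566.453  77.324   1.294  -0.992] 1.4826190174427698
core [ 510.473 -142.247    1.387   -1.186] 0.9952791965230624 108.65925486569074
core in rest -226.51220361350659 -6.1043252974899005 0.09308002693579054
rest [565.239  77.571   1.299   0.764] 1.3002416268702057
core [ 513.824 -143.086    1.387   -0.   ] 1.6745306013625194 109.75424031752567
core in rest -226.35622025606483 -9.79458528239244 0.08834054127521562
```

View pics/crop.png

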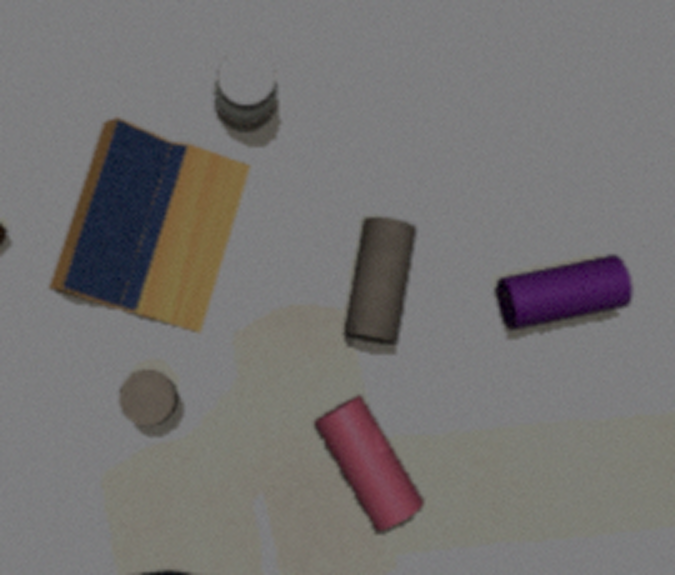

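The crop confirms the grey core at crop pixel (380,280), with the rest at (150,215) and the jar, stub and vial clear of the lane. I turn the tool so its x lies along the rest's x and move in behind the core, partly closed.

Emit:
arm_command(offset=[[0.3,-0.3,0],[0.6,-0.6,0],[1,-1,0],[1,-1,0],[1,-1,0],[1,-1,0],[1,-1,0]], turn=[[0,0,-0.09],[0,0,-0.18],[0,0,-0.27],[0,0,-0.36],[0,0,-0.45],[0,0,-0.54],[0,0,-0.586]], gripper=0.3)

```text
clock: 1.4
ee_pos: [283.7, -500.8, 231.5]
tcp_rot: [0.796, 0.605, -0.0, 0.0]
force: [0.0, -0.0, 0.3]
finger_gap: 59.5
```

Emit:
arm_command(offset=[[0.5,0.2,0],[1,0.4,0],[1,0.4,0]], turn=[[0,0,0],[0,0,0],[0,0,0]])

```text
clock: 1.7
ee_pos: [338.2, -429.4, 231.2]
tcp_rot: [0.796, 0.605, 0.001, -0.0]
force: [-0.1, -0.2, -0.3]
finger_gap: 59.7
```

Emit:
arm_command(offset=[[0.5,0.2,0],[1,0.4,0],[1,0.4,0]], turn=[[0,0,0],[0,0,0],[0,0,0]])

```text
clock: 2.0
ee_pos: [390.4, -361.5, 231.4]
tcp_rot: [0.796, 0.606, 0.0, -0.0]
force: [0.1, -0.8, 0.3]
finger_gap: 59.9
```

Emit:
arm_command(offset=[[0.5,0.2,0],[1,0.4,0],[1,0.4,0]], turn=[[0,0,0],[0,0,0],[0,0,0]])

```text
clock: 2.3
ee_pos: [442.7, -293.7, 231.4]
tcp_rot: [0.796, 0.605, 0.0, 0.0]
force: [0.8, -0.5, -0.5]
finger_gap: 60.0
```

```bash
cat > st.py <<'E'
from h import *
o=bot.observe(); d=o["ee_pos"][:2]-np.array([566,77.4]); c,s=np.cos(1.296),np.sin(1.296)
M=R.from_quat(o["tcp_rot"]).as_matrix()
print("t",o["clock"],"tcp",o["ee_pos"].round(1),"in rest x,y",(d[0]*c+d[1]*s).round(1),(-d[0]*s+d[1]*c).round(1),"phi",np.arctan2(M[1,0],M[0,0]).round(4),"zax",M[:,2].round(4),"F",np.round(o["force"],1),"gap",o["finger_gap"],np.round(o["joint_positions"],2))
E
python3 st.py
```

```text
t 2.3 tcp [ 442.7 -293.7  231.4] in rest x,y -390.6 18.0 phi 1.3005 zax [ 6.e-04  3.e-04 -1.e+00] F [ 0.8 -0.5 -0.5] gap 59.985682925322514 [-0.8  -0.03  1.86  0.    1.32 -0.53]
```

Emit:
arm_command(offset=[[0.5,0.15,0.3],[1,0.32,0.7],[1,0.32,1],[1,0.32,1]], turn=[[0,0,0],[0,0,0],[0,0,0],[0,0,0]])

```text
clock: 2.7
ee_pos: [485.2, -224.6, 147.4]
tcp_rot: [0.797, 0.604, -0.001, -0.004]
force: [-0.6, 0.1, 0.2]
finger_gap: 59.4
```

Emit:
arm_command(offset=[[0.2,0,0.4],[0.22,0,0.8],[0.22,0,1],[0.22,0,1]], turn=[[0,0,0],[0,0,0],[0,0,0],[0,0,0]])

```text
clock: 3.1
ee_pos: [490.8, -209.8, 70.2]
tcp_rot: [0.798, 0.603, -0.001, -0.002]
force: [0.0, -0.1, 0.7]
finger_gap: 60.0
```

```bash
python3 st.py; python3 - <<'E'
from h import *
p=eyes.capture("scene"); save(p,"s2.png",(40,100,380,300),2.3)
E
```

```text
t 3.1 tcp [ 490.8 -209.8   70.2] in rest x,y -296.8 -5.5 phi 1.2945 zax [-0.0029  0.0016 -1.    ] F [ 0.  -0.1  0.7] gap 60.02400671718066 [-0.62  0.19  1.95 -0.    1.01 -0.34]
```

View pics/s2.png

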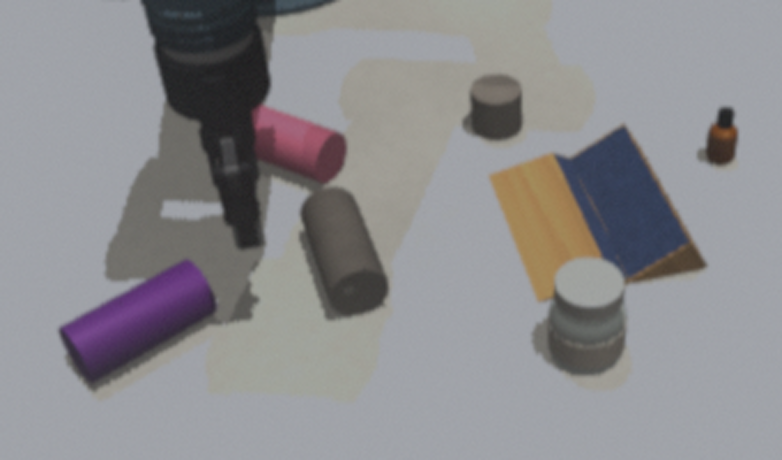

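The fingers hang behind the grey core (tip at about (245,240)), clear of the purple look-alike. I go down, then push slowly.

Emit:
arm_command(offset=[[0,0,0.2],[0,0,0.4],[0,0,0.6],[0,0,0.7],[0.05,0,0.7],[0.12,0,0.7],[0.18,0,0.7],[0.24,0,0.7],[0.3,0,0.7],[0.33,0,0.7],[0.36,0,0.7]], turn=[[0,0,0],[0,0,0],[0,0,0],[0,0,0],[0,0,0],[0,0,0],[0,0,0],[0,0,0],[0,0,0],[0,0,0],[0,0,0]])

```text
clock: 4.25
ee_pos: [500.1, -180.8, 15.4]
tcp_rot: [0.797, 0.604, 0.0, 0.0]
force: [0.7, -0.4, -0.2]
finger_gap: 60.2
```

Emit:
arm_command(offset=[[0.04,0,0],[0.08,0,0],[0.12,0,0],[0.16,0,0],[0.2,0,0],[0.24,0,0],[0.28,0,0],[0.32,0,0],[0.36,0,0],[0.4,0,0],[0.44,0,0],[0.48,0,0]], turn=[[0,0,0],[0,0,0],[0,0,0],[0,0,0],[0,0,0],[0,0,0],[0,0,0],[0,0,0],[0,0,0],[0,0,0],[0,0,0],[0,0,0]])

```text
clock: 5.45
ee_pos: [510.5, -143.9, 15.3]
tcp_rot: [0.797, 0.604, -0.0, -0.0]
force: [0.8, 0.3, -1.1]
finger_gap: 59.8
```

```bash
python3 st.py; cat > core.py <<'E'
from fit import *
for n in ("top","scene"):
    p=eyes.capture(n); W=pts(p); save(p,n+"_last.png",(150,90,420,320),2.5)
    for d in models.masks_of(p,"core_center"):
        m=d["region"]&(p["range_z"]>0); c=p["image"][m].mean(0)
        if c.max()-c.min()>25: continue
        K=W[m]; K=K[K[:,2]>8]; q=np.median(K,0)
        k,f,L=fitcore(K,[q[0],q[1],1.33]); e=k[:2]-[566,77.4]; C,S=np.cos(1.296),np.sin(1.296)
        print(n,round(d["conf"],2),"x,y in rest",(e[0]*C+e[1]*S).round(1),(-e[0]*S+e[1]*C).round(1),"yaw",(k[2]-1.296).round(3),"z",25+k[3].round(1),"fit",round(f,2),"L",L.round(1))
E
python3 core.py
```

```text
t 5.45 tcp [ 510.5 -143.9   15.3] in rest x,y -228.1 -6.6 phi 1.2963 zax [-0.  0. -1.] F [ 0.8  0.3 -1.1] gap 59.78959614387278 [-0.49  0.28  1.97  0.    0.89 -0.21]
top 0.76 x,y in rest -151.3 -26.3 yaw -0.114 z 25.0 fit 3.38 L 61.3
top 0.46 x,y in rest 14.5 1.0 yaw 0.298 z 25.0 fit 4.44 L 174.4
scene 0.87 x,y in rest -187.2 -6.1 yaw 0.093 z 25.3 fit 1.76 L 109.6
```

Emit:
arm_command(offset=[[0.04,0,0],[0.08,0,0],[0.12,0,0],[0.16,0,0],[0.2,0,0],[0.24,0,0],[0.28,0,0],[0.32,0,0],[0.36,0,0],[0.4,0,0],[0.44,0,0],[0.48,0,0]], turn=[[0,0,0],[0,0,0],[0,0,0],[0,0,0],[0,0,0],[0,0,0],[0,0,0],[0,0,0],[0,0,0],[0,0,0],[0,0,0],[0,0,0]])

```text
clock: 6.85
ee_pos: [520.9, -106.9, 15.3]
tcp_rot: [0.797, 0.604, 0.0, -0.0]
force: [-0.2, -0.9, -0.1]
finger_gap: 59.8
```

```bash
python3 st.py; python3 core.py
```

```text
t 6.85 tcp [ 520.9 -106.9   15.3] in rest x,y -189.7 -6.6 phi 1.2963 zax [ 0.  0. -1.] F [-0.2 -0.9 -0.1] gap 59.821813852138966 [-0.42  0.28  1.96  0.    0.9  -0.14]
scene 0.62 x,y in rest -149.0 -4.1 yaw 0.087 z 25.3 fit 1.83 L 107.0
```

View pics/scene_last.png

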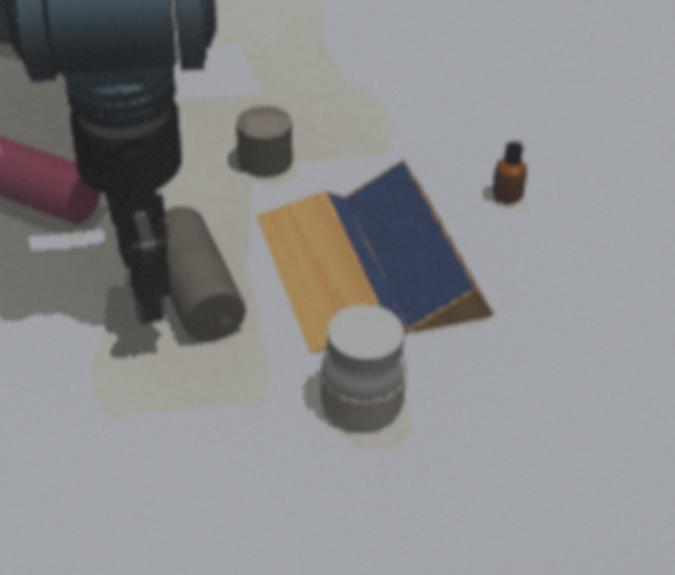

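Emit:
arm_command(offset=[[0.04,0,0],[0.08,0,0],[0.12,0,0],[0.16,0,0],[0.2,0,0],[0.24,0,0],[0.28,0,0],[0.32,0,0],[0.36,0,0],[0.4,0,0],[0.44,0,0],[0.48,0,0]], turn=[[0,0,0],[0,0,0],[0,0,0],[0,0,0],[0,0,0],[0,0,0],[0,0,0],[0,0,0],[0,0,0],[0,0,0],[0,0,0],[0,0,0]])

```text
clock: 8.25
ee_pos: [531.3, -70.0, 15.3]
tcp_rot: [0.797, 0.604, -0.0, -0.0]
force: [0.5, -0.5, 0.7]
finger_gap: 60.0
```

Emit:
arm_command(offset=[[0.04,0,0],[0.08,0,0],[0.12,0,0],[0.16,0,0],[0.2,0,0],[0.24,0,0],[0.28,0,0],[0.32,0,0],[0.36,0,0],[0.4,0,0],[0.44,0,0],[0.48,0,0]], turn=[[0,0,0],[0,0,0],[0,0,0],[0,0,0],[0,0,0],[0,0,0],[0,0,0],[0,0,0],[0,0,0],[0,0,0],[0,0,0],[0,0,0]])

```text
clock: 9.45
ee_pos: [541.8, -33.4, 15.4]
tcp_rot: [0.797, 0.604, -0.0, 0.0]
force: [-2.1, -4.3, 2.4]
finger_gap: 59.5
```

```bash
python3 st.py; python3 core.py
```

```text
t 9.45 tcp [541.8 -33.4  15.4] in rest x,y -113.2 -6.7 phi 1.2968 zax [-1.e-04 -8.e-04 -1.e+00] F [-2.1 -4.3  2.4] gap 59.49857671602896 [-0.27  0.3   1.94 -0.    0.9   0.  ]
scene 0.94 x,y in rest -75.0 2.7 yaw 0.05 z 25.0 fit 2.66 L 107.1
scene 0.39 x,y in rest -27.3 115.8 yaw -1.006 z 25.0 fit 2.02 L 21.3
```

View pics/scene_last.png

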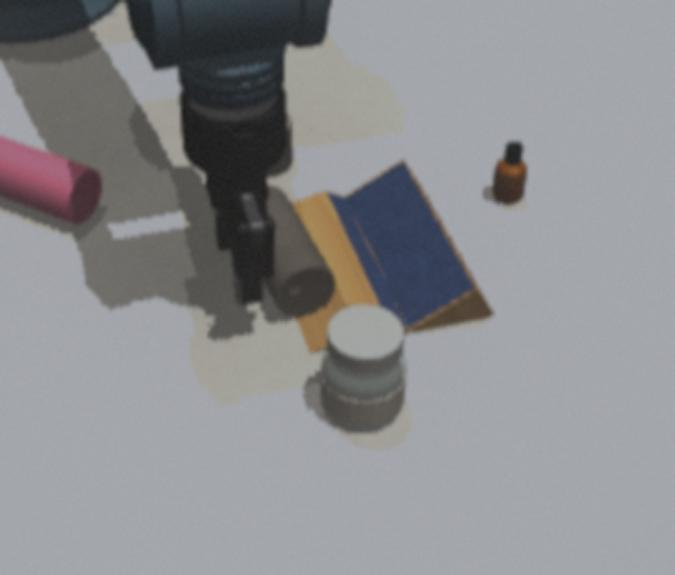

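Core on the ramp foot, aligning (yaw 0.05). Continue more slowly, raising slightly.

Emit:
arm_command(offset=[[0.035,0,-0.01],[0.07,0,-0.01],[0.1,0,-0.02],[0.14,0,-0.02],[0.17,0,-0.03],[0.21,0,-0.03],[0.24,0,-0.04],[0.28,0,-0.04],[0.31,0,-0.05],[0.35,0,-0.05],[0.38,0,-0.05],[0.42,0,-0.05]], turn=[[0,0,0],[0,0,0],[0,0,0],[0,0,0],[0,0,0],[0,0,0],[0,0,0],[0,0,0],[0,0,0],[0,0,0],[0,0,0],[0,0,0]])

```text
clock: 10.85
ee_pos: [550.8, -0.9, 19.3]
tcp_rot: [0.797, 0.604, -0.0, 0.0]
force: [-0.6, -5.7, 3.0]
finger_gap: 60.1
```

```bash
python3 st.py; python3 core.py
```

```text
t 10.85 tcp [550.8  -0.9  19.3] in rest x,y -79.5 -6.6 phi 1.2964 zax [-2.e-04 -2.e-04 -1.e+00] F [-0.6 -5.7  3. ] gap 60.12660514990848 [-0.21  0.31  1.91 -0.    0.91  0.07]
scene 0.83 x,y in rest -29.2 -0.7 yaw -0.03 z 25.0 fit 4.45 L 97.2
```

Emit:
arm_command(offset=[[0.035,0,0],[0.07,0,0],[0.1,0,0],[0.14,0,0],[0.17,0,0],[0.2,0,0],[0.23,0,0],[0.26,0,0],[0.29,0,0],[0.32,0,0],[0.34,0,0],[0.36,0,0]], turn=[[0,0,0],[0,0,0],[0,0,0],[0,0,0],[0,0,0],[0,0,0],[0,0,0],[0,0,0],[0,0,0],[0,0,0],[0,0,0],[0,0,0]])

```text
clock: 12.25
ee_pos: [558.4, 27.4, 19.0]
tcp_rot: [0.797, 0.604, 0.0, -0.0]
force: [-0.3, 0.9, -0.4]
finger_gap: 59.5
```

```bash
python3 st.py; sed -i 's/\[\*p0,0\]/[*p0,Z0]/; s/^def fitcore/Z0=8\ndef fitcore/' fit.py; python3 core.py
```

```text
t 12.25 tcp [558.4  27.4  19. ] in rest x,y -50.2 -6.3 phi 1.2962 zax [-2.e-04  8.e-04 -1.e+00] F [-0.3  0.9 -0.4] gap 59.534004716256355 [-0.15  0.33  1.89  0.    0.92  0.12]
scene 0.66 x,y in rest 1.1 9.4 yaw 0.035 z 34.2 fit 2.1 L 108.7
```

View pics/scene_last.png

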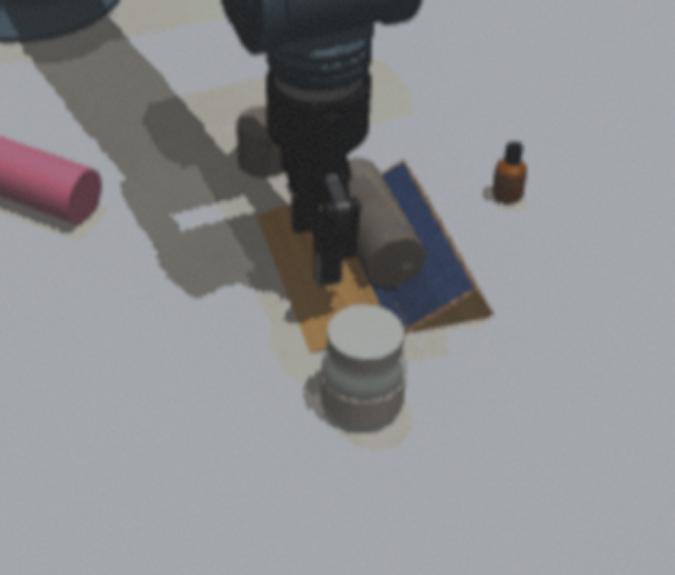

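The core has dropped into the groove: centre about 1 mm from the groove line, z 34. I back off along the ramp, lift, and go clear for a check.

Emit:
arm_command(offset=[[-0.1,0,0],[-0.25,0,-0.05],[-0.45,0,-0.2],[-0.7,0,-0.6],[-1,0,-1],[-1,0,-1]], turn=[[0,0,0],[0,0,0],[0,0,0],[0,0,0],[0,0,0],[0,0,0]])

```text
clock: 13.05
ee_pos: [539.6, -54.1, 104.6]
tcp_rot: [0.798, 0.602, 0.003, 0.004]
force: [0.9, 0.8, 0.4]
finger_gap: 59.9
```

Emit:
arm_command(offset=[[-0.5,0,-0.5],[-1,0,-1],[-1,0,-1],[-1,0,-1]], turn=[[0,0,0],[0,0,0],[0,0,0],[0,0,0]])

```text
clock: 13.45
ee_pos: [515.6, -128.9, 180.7]
tcp_rot: [0.798, 0.603, 0.001, 0.001]
force: [-0.7, 0.8, -0.8]
finger_gap: 59.9
```

Emit:
arm_command(offset=[[-0.5,0,0],[-1,0,0],[-1,0,0],[-1,0,0],[-1,0,0],[-1,0,0]], turn=[[0,0,0],[0,0,0],[0,0,0],[0,0,0],[0,0,0],[0,0,0]])

```text
clock: 14.05
ee_pos: [493.5, -202.7, 178.4]
tcp_rot: [0.797, 0.604, -0.0, -0.001]
force: [0.6, 1.0, 0.2]
finger_gap: 59.7
```

```bash
python3 st.py; python3 core.py; python3 - <<'E'
from h import *
for n in ("top","scene"):
  p=eyes.capture(n); W=pts(p)
  for t in ("jar","stub","vial"):
    for d in models.masks_of(p,t)[:1]:
      q=W[d["region"]&(p["range_z"]>0)]; print(n,t,d["extent"],np.median(q,0).round())
E
```

```text
t 14.05 tcp [ 493.5 -202.7  178.4] in rest x,y -289.3 -6.2 phi 1.2981 zax [-0.0012  0.0011 -1.    ] F [0.6 1.  0.2] gap 59.74652840917807 [-0.6   0.03  1.9   0.    1.22 -0.33]
top 0.83 x,y in rest 0.4 12.9 yaw -0.001 z 31.5 fit 1.17 L 109.5
scene 0.64 x,y in rest 0.3 9.7 yaw -0.0 z 33.3 fit 1.71 L 109.4
top jar [235.6, 113.3, 261.8, 142.3] [678. -15.  72.]
top vial [142.0, 177.8, 152.3, 188.8] [550. 219.  33.]
scene jar [281.5, 211.9, 311.6, 263.6] [705. -26.  53.]
scene stub [240.8, 132.7, 264.7, 164.8] [416.  62.  39.]
scene vial [344.5, 149.5, 362.4, 173.2] [561. 218.  29.]
```

View pics/top_last.png

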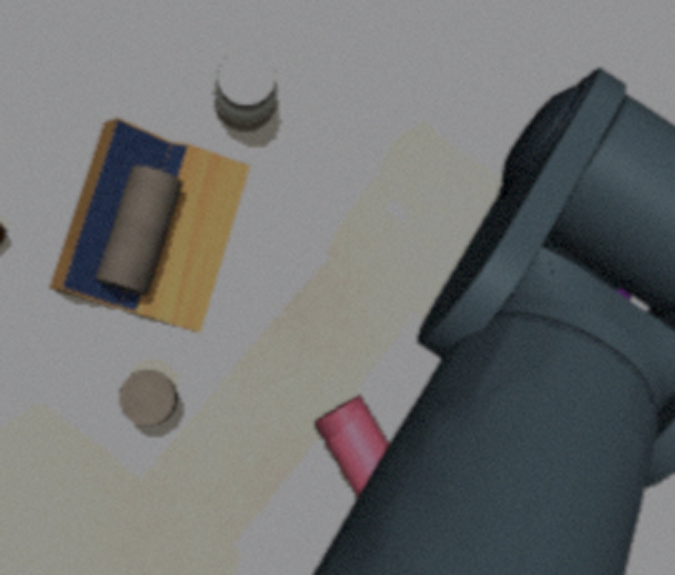

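The core lies in the felt groove at about (140,230), inside the rest. The bystanders are unmoved and the arm is clear.

```bash
python3 -c "
from workcell import bot
print(bot.job_done())"
```

```text
the job is handed in; nothing more can be done
None
```

I rolled the grey core along the bench and up the ramp with two half-open fingers pushing from behind. It went over the lip and dropped into the V-groove. I then backed the arm off and handed the job in at about 14 s of the 43 s allowed. No verdict came back.

- **Core position:** Both cameras put it within 0.5 mm of the groove line and parallel to it within about 0.001 rad. It sits 10–13 mm from the middle of the rest, inside the 31 mm limit. I did not measure its speed, but two readings from the two cameras after I backed off agreed.
- **Height:** The scene camera gave 33.3 mm and the top camera 31.5 mm. They differ slightly, but both are within 29–37 mm.
- **Bystanders:** The networks put the jar and vial within 2 mm of where they started. The stub was within 1 mm in the scene view but was not reported from the top. The vial has no starting position from the top camera, so only the scene view compares it. All three looked upright in the last pictures.
- **Robot:** The force reading was near zero and the gripper was about 180 mm above the bench.
- **Checks that disagreed:** Two fits partway through gave poor values: the top view early on, when the arm partly hid the core, and one on the ramp, where the fit's starting height was wrong. I ignored both.

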